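# Clear the soap cutter's catch tray into the basket and hang it up to dry

### The job

The four fresh-cut soap bars are waiting on the soap cutter's catch tray: fold its end stop all the way down and stand the empty basket on the worktop under the mouth, then push all the bars along the tray and out into the basket - they mark easily, so do not grip them or pick them up. Then hang the basket with all the bars in it by its handle on both prongs of the double hook, clear of the worktop, and let go so that it hangs still. Leave the bottle, jar, scraper and iron where they are.

Things in the scene. Friction and masses are not known exactly. Their poses are not given: they have to be found in the camera images.
- cutter: Bench soap cutter, fixed. Origin on the worktop under the middle of its catch tray's mouth; +y points out of the mouth, the steel tray runs back along -y. Tray floor level, 165 mm over the worktop, 115 mm wide inside, sides 25 mm high. At y = -390 mm stands the guillotine frame (322 mm over the worktop, 170 mm wide), then the infeed bed. Front legs at y = -100 mm: worktop under the mouth free.
- mouth (a point): Middle of the tray's mouth edge at floor level, 165 mm over the worktop, on the hinge line of the end stop. Axes as cutter.
- stop (a joint): End stop, steel plate 112 mm wide, 60 high, 4 thick, hinged at floor level along the mouth's x. 0 rad = upright, closing the mouth; grows as it folds out and down; 1.57 level; 2.3 = limit, fully down: a 42 degree chute ending 45 mm out from the mouth, 123 mm over the worktop. Stiff friction hinge (0.1 N m): stays where left; takes about 2 N near its top. Starts at 0 to 0.35.
- bar1: Ivory soap bar, 75 x 50 x 25 mm, 0.1 kg, flat on the tray floor; origin at the centre of its underside, x along the 75 mm. bar1 lies nearest the mouth (origin about 42 mm behind it), bar4 farthest back (about 246 mm), the row filling most of the tray; some 80 mm of empty tray remain between bar4 and the guillotine.
- bar2: Same bar, second from the mouth.
- bar3: Same bar, third from the mouth.
- bar4: Same bar, farthest from the mouth.
- basket: Dark slatted basket, 190 (its x) x 160 (its y) mm outside, walls 85 mm high and 4 mm thick, open on top, 0.26 kg empty. Origin at the centre of its underside. A rigid bow handle (9 mm tube) rises from the middle of the two x ends and spans the basket along x, straight for 140 mm at its top.
- basket_grip (a point): Middle of the handle's round wooden grip, 215 mm over the basket's underside; the grip runs along the basket's x, 14 mm thick and 120 mm long. Axes as basket.
- hook: White upright, 70 mm wide, 305 mm high, on a foot plate (120 mm wide, 12 high, from 30 mm in front of to 70 mm behind the face), fixed to the worktop; it carries a double hook. Origin on the worktop under the middle of its front face; -x points out of the face, the way the prongs point.
- hook_seat (a point): Where the middle of the hung handle grip rests: 95 mm out from the face, 260 mm over the worktop, midway between the prongs. These 10 mm rods lie 80 mm apart (y = -40 and +40 mm), run out nearly level with a V notch 30 mm wide, 12 deep for the grip here, and turn up to tips 130 mm out, 291 mm over the worktop. Axes as hook. A hung basket has 15 mm of room to the upright.
- spray: White bottle, 68 mm across, 170 mm high, bystander. Origin under its centre.
- jar: Glass jar, 64 mm across, 75 mm high, bystander. Origin under its centre.
- scraper: Flat spatula-shaped scraper, 200 mm long, lying down, bystander. Origin near its middle.
- iron: Steam iron standing on its heel, 115 x 100 mm, 245 mm high, bystander. Origin under its heel.
Things that resemble listed ones, but are neither listed nor needed, are in the scene too. What is shaped like the bar2 but black is not meant.

How it is judged (in metres and radians):
On the way, in this order (a step that is already met when the one before it is completed fails the run):
1. the end stop is folded down and the basket stands upright on the worktop under the mouth, the bars still on the tray (value of joint stop above 2 rad and height (world z) of basket below 0.006 m and angle between basket's own z axis and vertical below 0.08 rad and x of basket in the frame of cutter between -0.06 and 0.06 m and y of basket in the frame of cutter between 0.04 and 0.125 m and height (world z) of each of bar1, bar2, bar3, bar4 above 0.155 m), for 0.2 s.
2. all four bars lie in the basket before it is hung up (basket upright, still lower than 40 mm) (height (world z) of basket below 0.04 m and angle between basket's own z axis and vertical below 0.3 rad and x of bar1 in the frame of basket between -0.092 and 0.092 m and y of bar1 in the frame of basket between -0.078 and 0.078 m and z of bar1 in the frame of basket between -0.002 and 0.09 m and x of bar2 in the frame of basket between -0.092 and 0.092 m and y of bar2 in the frame of basket between -0.078 and 0.078 m and z of bar2 in the frame of basket between -0.002 and 0.09 m and x of bar3 in the frame of basket between -0.092 and 0.092 m and y of bar3 in the frame of basket between -0.078 and 0.078 m and z of bar3 in the frame of basket between -0.002 and 0.09 m and x of bar4 in the frame of basket between -0.092 and 0.092 m and y of bar4 in the frame of basket between -0.078 and 0.078 m and z of bar4 in the frame of basket between -0.002 and 0.09 m), for 0.2 s.
At the end, for the whole second after the job is handed in: The basket hangs on both prongs, hardly swinging (under 0.12 m/s; grip 60 to 125 mm out from the upright, within 30 mm of the middle), over 20 mm clear of the worktop, tilted under 0.35 rad, all four bars inside; the robot touches nothing (x of bar1 in the frame of basket between -0.092 and 0.092 m and y of bar1 in the frame of basket between -0.078 and 0.078 m and z of bar1 in the frame of basket between -0.002 and 0.09 m and x of bar2 in the frame of basket between -0.092 and 0.092 m and y of bar2 in the frame of basket between -0.078 and 0.078 m and z of bar2 in the frame of basket between -0.002 and 0.09 m and x of bar3 in the frame of basket between -0.092 and 0.092 m and y of bar3 in the frame of basket between -0.078 and 0.078 m and z of bar3 in the frame of basket between -0.002 and 0.09 m and x of bar4 in the frame of basket between -0.092 and 0.092 m and y of bar4 in the frame of basket between -0.078 and 0.078 m and z of bar4 in the frame of basket between -0.002 and 0.09 m and x of basket_grip in the frame of hook between -0.125 and -0.06 m and y of basket_grip in the frame of hook between -0.03 and 0.03 m and z of basket_grip in the frame of hook between 0.25 and 0.272 m and height (world z) of basket above 0.02 m and angle between basket's own z axis and vertical below 0.35 rad and linear speed of basket below 0.12 m/s).
It fails at once if a bar is gripped or pressed hard (more than 16 N between fingers and bar) (contact force between the fingers and bar1 above 16 N or contact force between the fingers and bar2 above 16 N or contact force between the fingers and bar3 above 16 N or contact force between the fingers and bar4 above 16 N).
It fails at once if a bar is picked up: more than 60 mm above the tray floor while outside the basket ((height (world z) of bar1 above 0.225 m and not (x of bar1 in the frame of basket between -0.092 and 0.092 m and y of bar1 in the frame of basket between -0.078 and 0.078 m and z of bar1 in the frame of basket between -0.002 and 0.09 m)) or (height (world z) of bar2 above 0.225 m and not (x of bar2 in the frame of basket between -0.092 and 0.092 m and y of bar2 in the frame of basket between -0.078 and 0.078 m and z of bar2 in the frame of basket between -0.002 and 0.09 m)) or (height (world z) of bar3 above 0.225 m and not (x of bar3 in the frame of basket between -0.092 and 0.092 m and y of bar3 in the frame of basket between -0.078 and 0.078 m and z of bar3 in the frame of basket between -0.002 and 0.09 m)) or (height (world z) of bar4 above 0.225 m and not (x of bar4 in the frame of basket between -0.092 and 0.092 m and y of bar4 in the frame of basket between -0.078 and 0.078 m and z of bar4 in the frame of basket between -0.002 and 0.09 m))).
It fails at once if the bottle, jar, scraper or iron is moved more than 30 mm (distance of any of spray, jar, scraper, iron from where it was at the start of the episode above 0.03 m).
It also fails if it takes over 67 s, if anything falls off the work surface, if the arm or the gripper's body presses on something with over 40 N, if the wrist force passes 120 N, or if a joint passes its speed limit or range.

### The arm

A 7-joint arm with a two-finger parallel gripper is mounted at the origin on the work surface. World frame = base frame: x ahead of the robot, y to its left, z up, the work surface at z = 0. Lengths are in mm, angles in rad, forces in N, time in s.
With the tool pointing down it reaches from about 350 to 900 mm from the base axis. Payload 8.1 kg.
Tool frame: the origin (TCP) lies midway between the tips of the shut fingers; the grasp point (between the pads) lies grip_point_offset behind it (grip_point_offset is the distance from the TCP to the grasp point, in mm); z points along the fingers, y is the line along which they close (so a half turn about z gives the same grasp; the last joint's range is limited). The gripper opens to 92 mm and grips with 3 to 60 N. Pads are 19 mm wide; open, the fingers measure 130 mm over their backs; the gripper's body (75 mm by 190 mm) begins 47 mm behind the grasp point.
Start: joints at [-1.269, 0.434, 0.025, 1.573, -0.012, 1.134, -0.075], TCP at [246.175, 574.491, 226.742] pointing down, gripper open.
Joint ranges: [-2.62, 2.62], [-0.44, 2.09], [-1.27, 1.32], [0.08, 2.57], [-1.32, 4.46], [0.12, 2], [-2.74, 2.74]. Speed limits (rad/s): [2.22, 2.22, 3.01, 3.01, 3.14, 3.14, 3.14].

### API

Orientations are given as a rotation vector (axis times angle).
In Python, from station import read_state, capture, get_calibration, sign_off, grip_point_offset gives the robot as it stands.
- The arm moves only by the tool carry_out, never from a script. Its argument "moves" is a list of rows, each a list of 7 numbers: the turn, a rotation vector about the tool's x, y, z in degrees, then the shift along the tool's x, y, z in m, then the finger opening in m, from 0 to 0.0918. In form: [[rx, ry, rz, x, y, z, gripper], ...]. A call has 1 to 5 rows; each row is the pose to reach, as a shift and turn from the pose commanded when the call began, along the tool's axes at that moment; what a row does not reach only later rows make up. A row lasts 1/8 s, in which the tool goes at most 62.5 mm and 10.7 degrees, less where a joint would pass 70% of its speed; a pose out of reach is approached as far as the arm can. A call with a gripper value outside its range is refused whole. The fingers move at their own pace and stop on an object; "force" is the grip in N (left out, the last holds). Time passes only in rows, so rows that repeat a pose let the fingers close. It gives the time, the measured TCP pose, the force, the opening and the grip force at its end, in the units of the state.
- read_state(): the state, without advancing time (a new reading comes with each control period).
- capture(name): name is "scene" or "top" or "wrist"; returns (picture, depth): 400x640x3 uint8, red, green, blue; 400x640 float32, mm along the optical axis (not along the pixel's ray), 0 where there is no reading.
- get_calibration(name): a dict with "mtx" (3x3 intrinsics, pixels), "R" (3x3) and "t" (3): a world point X has camera coordinates R X + t; the wrist camera has in their place "mount" (4x4, takes a point from camera to tool coordinates, whose origin is the TCP and whose axes are the flange's). Camera axes: x right, y down, z forward; pixel columns grow to the right and rows downward; lengths in mm; the calibration is good to about 2 mm. A picture is of the moment at which its call begins: read the wrist's pose just before it. get_calibration takes no time and is no camera call.
- sign_off(): hands the job in; it is judged then, once.
The state is a dict: "t": time; "qpos": joint angles; "dq": joint speeds; "tau": joint torques, N m; "eef_pos": TCP position; "eef_rot": TCP orientation; "contact_force": force on the tool from outside, world axes, zero at the start; "torque": the same for the moment, N m; "gripper_width": finger opening in mm; "grasp_force": force on a finger pad.
Only numpy, scipy, OpenCV 4.12 (cv2) and the standard library are available. Lean on these libraries where they do the work, as an engineer would, in place of code of your own. Each camera call takes 0.05 s, during which the arm holds its last target. There are 200 camera calls.

## Working session

There is one attempt and no reset: what is moved stays moved. The work goes in short steps, Python scripts to look and compute and a tool call to move; the robot and the scene stay as the last step left them, time stands still between calls to the robot, and variables do not carry over. Pictures are saved under pics/ and viewed, at most 10 in all, crops included, and the job is handed in when it is done.

Besides the shell and the picture viewer there is one more tool, called after ">>>" by a JSON object that holds its "api" and its "payload". carry_out: Moves the arm, as the interface text tells. Its arguments: {"type":"object","properties":{"moves":{"type":"array"},"force":{"type":"number"}},"required":["moves"]}

```bash
ls; mkdir -p pics
python3 - <<'E'
from station import *
import cv2,numpy as np
s=read_state();print({k:np.round(v,3) for k,v in s.items()},grip_point_offset)
for n in("scene","top"):
    im,d=capture(n);cv2.imwrite(f"pics/{n}0.png",im[:,:,::-1]);np.save(f"{n}0d.npy",d)
    c=get_calibration(n);print(n,c)
print(get_calibration("wrist"))
E
```

```text
pics
{'t': np.float64(0.0), 'qpos': array([-1.269,  0.435,  0.025,  1.574, -0.012,  1.134, -0.075]), 'dq': array([-0.   , -0.   ,  0.002, -0.001, -0.001,  0.001,  0.   ]), 'tau': array([ 1.0000e-03, -6.6784e+01,  9.8500e-01, -3.1446e+01, -6.0000e-02,
        4.3000e-02,  0.0000e+00]), 'eef_pos': array([246.01 , 573.955, 225.934]), 'eef_rot': array([-6.320e-01, -3.077e+00,  3.000e-03]), 'contact_force': array([-0.498,  0.347,  0.302]), 'torque': array([-0.008,  0.05 ,  0.01 ]), 'grasp_force': np.float64(0.0), 'gripper_width': np.float64(91.972)} 18.8
scene {'mtx': array([[408.4502306 ,   0.        , 314.40353739],
       [  0.        , 408.4502306 , 203.40588039],
       [  0.        ,   0.        ,   1.        ]]), 'R': array([[-0.4341186 ,  0.90078529, -0.01126502],
       [ 0.68685602,  0.32287594, -0.65113741],
       [-0.5828978 , -0.29040831, -0.75887625]]), 't': array([ 121.11926812, -296.52033932, 1721.14323244])}
top {'mtx': array([[426.98937357,   0.        , 316.75794479],
       [  0.        , 426.98937357, 199.50683242],
       [  0.        ,   0.        ,   1.        ]]), 'R': array([[ 0.00735838, -0.99996942,  0.00264896],
       [-0.98267047, -0.00772169, -0.18520024],
       [ 0.18521503, -0.00124029, -0.98269723]]), 't': array([ 145.00821118,  569.21711013, 1336.26018445])}
{'mtx': array([[316.19516498,   0.        , 317.04230955],
       [  0.        , 316.19516498, 199.75592517],
       [  0.        ,   0.        ,   1.        ]]), 'mount': array([[-1.56075434e-04, -9.51163180e-01, -3.08688486e-01,
         8.45731069e+01],
       [ 9.99999987e-01, -1.38006033e-04, -8.03696169e-05,
        -1.19375496e+00],
       [ 3.38437471e-05, -3.08688494e-01,  9.51163189e-01,
        -1.58471613e+02],
       [ 0.00000000e+00,  0.00000000e+00,  0.00000000e+00,
         1.00000000e+00]])}
```

View pics/scene0.png

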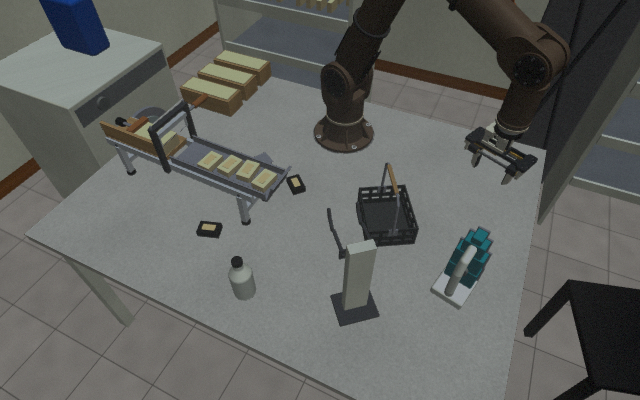

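View pics/top0.png

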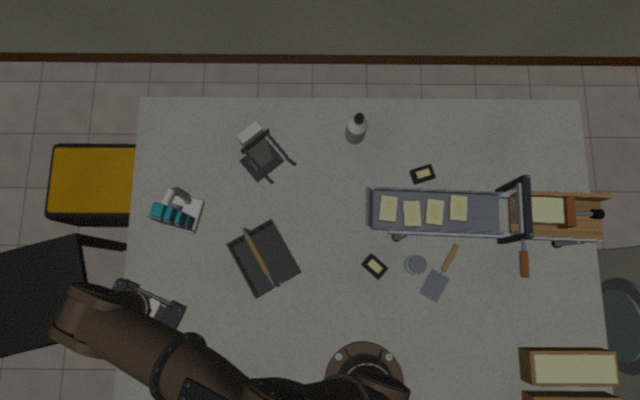

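The scene view shows the tray with 4 bars (mouth near (285,170)), the basket at (388,212), the hook upright at (360,280), the iron at (462,265), the bottle at (242,280) and black decoys at (297,183) and (209,229). In the top view the mouth is at (370,210), the basket grip at (262,255), the hook top at (250,133) with prong tips at (293,162) and (270,180), the jar at (415,264) and the scraper at (440,272).

```bash
cat > h.py <<'E'
from station import *
import cv2,numpy as np
from scipy.spatial.transform import Rotation as Ro
def world(name,im=None,d=None):
    c=get_calibration(name)
    if name=="wrist":
        s=read_state();R=Ro.from_rotvec(s["eef_rot"]).as_matrix();M=c["mount"];
    if im is None: im,d=capture(name)
    v,u=np.mgrid[:400,:640];K=c["mtx"]
    P=np.stack([(u-K[0,2])/K[0,0]*d,(v-K[1,2])/K[1,1]*d,d],-1).astype(float)
    if name=="wrist":
        W=(P@M[:3,:3].T+M[:3,3])@R.T+s["eef_pos"]
    else: W=(P-c["t"])@c["R"]
    W[d<=0]=np.nan
    return im,W
def rect(m,W,xy=None):
    p=W[m][:,:2] if xy is None else xy
    return cv2.minAreaRect(p.astype(np.float32))
E
python3 - <<'E'
from h import *
np.set_printoptions(precision=1,suppress=True)
def box(u0,u1,v0,v1):
    m=np.zeros((400,640),bool);m[v0:v1,u0:u1]=1;return m
im=cv2.imread("pics/top0.png")[:,:,::-1].copy();d=np.load("top0d.npy")
im,W=world("top",im,d);Z=W[:,:,2];hsv=cv2.cvtColor(im,cv2.COLOR_RGB2HSV)
print("table z",np.nanmedian(Z[300:330,200:230]))
iv=box(372,475,180,235)&(Z>178)&(Z<205)&(im[:,:,2]>85)&(hsv[:,:,2]>140)
n,l,st,ce=cv2.connectedComponentsWithStats(iv.astype(np.uint8))
for i in range(1,n):
    if st[i,4]>60: print("bar",rect(l==i,W),np.nanmedian(Z[l==i]),st[i])
t=box(365,500,180,245)
for lo,hi in((155,175),(184,200),(200,240)):
    m=t&(Z>lo)&(Z<hi);print("tray",lo,m.sum(),rect(m,W), np.nanmedian(Z[m]))
fr=box(490,545,165,285)&(Z>300)&(Z<340);print("frame",fr.sum(),rect(fr,W))
m=box(220,310,205,305)&(Z>75)&(Z<95);print("basket rim",m.sum(),rect(m,W))
m=box(220,310,205,305)&(Z>195);print("handle",m.sum(),rect(m,W),np.nanmax(Z[m]))
g=m&(hsv[:,:,1]>60)&(hsv[:,:,2]>60);print("grip",g.sum(),rect(g,W),np.nanmedian(Z[g]),W[g].mean(0))
m=box(230,305,115,190)
for lo,hi in((5,22),(230,275),(275,296),(296,320)):
    k=m&(Z>lo)&(Z<hi);print("hook",lo,k.sum(),rect(k,W) if k.sum()>3 else'')
for n,b in dict(spray=(340,375,110,150),jar=(400,432,250,280),scr=(418,465,240,305),iron=(145,210,183,235)).items():
    k=box(*b)&(Z>(2 if n=="scr" else 8));print(n,k.sum(),rect(k,W),np.nanmax(Z[k]))
np.save("topW.npy",W)
im2=cv2.imread("pics/scene0.png")[:,:,::-1].copy();_,S=world("scene",im2,np.load("scene0d.npy"));z=S[:,:,2]
k=box(330,390,235,330)&(z>297)&(z<315);print("scene hooktop",k.sum(),rect(k,S))
big=np.vstack([cv2.resize(im[110:190,220:310],(630,560),interpolation=2)])
b2=cv2.resize(im[170:250,360:440],(0,0),fx=7,fy=7)
cv2.imwrite("pics/crop1.png",cv2.resize(im2[150:350,220:420],(600,600))[:,:,::-1])
E
```

```text
table z -0.2978350129382009
tray 155 3319 ((520.7356567382812, -203.2110595703125), (388.2763671875, 152.69677734375), 88.25799560546875) 164.28932305181436
tray 184 2285 ((514.4761962890625, -193.46221923828125), (381.1766052246094, 126.199462890625), 88.04798126220703) 189.79687229631026
tray 200 179 ((516.039306640625, 2.8191795349121094), (118.88481903076172, 29.129802703857422), 6.249755859375) 218.97001092412017
frame 587 ((506.5576171875, -404.90606689453125), (23.031803131103516, 168.35203552246094), 87.83715057373047)
basket rim 362 ((377.43426513671875, 315.83831787109375), (200.77734375, 160.91204833984375), 30.44036865234375)
handle 282 ((377.91156005859375, 315.8377685546875), (182.36441040039062, 14.083955764770508), 30.25753402709961) 227.9243686684394
grip 215 ((378.52947998046875, 316.1982421875), (119.72736358642578, 14.083955764770508), 30.25753402709961) 219.59146660402135 [378.4 315.7 219.7]
hook 5 610 ((745.0232543945312, 323.00384521484375), (269.8284606933594, 252.45584106445312), 2.3055009841918945)
hook 230 415 ((662.4172973632812, 296.6116027832031), (151.2
[... 208 characters left out ...]
775390625), (31.849721908569336, 70.08878326416016), 42.30908966064453)
spray 532 ((816.7008666992188, 4.189388275146484), (102.81239318847656, 105.21692657470703), 89.15489196777344) 174.62060144499458
jar 378 ((353.6532287597656, -171.0741729736328), (85.02944946289062, 59.44999313354492), 38.6667594909668) 82.4563855524168
scr 1127 ((340.8549499511719, -253.6715850830078), (206.59877014160156, 174.4811248779297), 0.38860023021698) 80.71349243363136
iron 1653 ((526.6638793945312, 585.343505859375), (101.24378204345703, 121.77589416503906), 78.45159912109375) 252.15594729458033
scene hooktop 345 ((712.0021362304688, 336.1884765625), (32.04644775390625, 69.18492126464844), 41.48110580444336)
```

View pics/crop1.png

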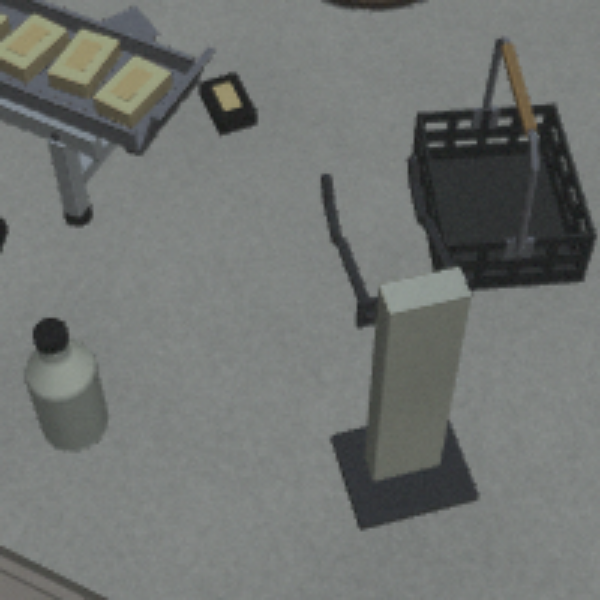

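The crop shows the hook's prongs threading out from the face toward the tray side, the stop at (180,100) slightly folded out, and the black decoy next to the mouth.

```bash
cat >> h.py <<'E'
def pose(x,y,z,yaw):  # tool down, tool x at world yaw deg
    c,s=np.cos(np.radians(yaw)),np.sin(np.radians(yaw))
    return np.array([x,y,z],float),np.array([[c,s,0],[s,-c,0],[0,0,-1.]])
def rel(T,frm=None):
    if frm is None:
        s=read_state();frm=(s["eef_pos"],Ro.from_rotvec(s["eef_rot"]).as_matrix())
    p,R=frm;w=np.degrees(Ro.from_matrix(R.T@T[1]).as_rotvec());d=R.T@(T[0]-p)/1000
    return np.round(w,1),np.round(d,4)
A=np.radians(-2.0)
E
python3 - <<'E'
from h import *
np.set_printoptions(precision=4,suppress=True)
W=np.load("topW.npy");Z=W[:,:,2];im=cv2.imread("pics/top0.png")[:,:,::-1];hsv=cv2.cvtColor(im,cv2.COLOR_RGB2HSV)
m=np.zeros(Z.shape,bool);m[180:245,360:500]=1
k=m&(Z>180)&(Z<200)
# sides: far(+x) and near(-x)
for lo,hi in((430,475),(555,600)):
    q=W[k&(W[:,:,0]>lo)&(W[:,:,0]<hi)];q=q[(q[:,1]<-30)&(q[:,1]>-340)];f=np.polyfit(q[:,1],q[:,0],1);print("side",len(q),f,np.percentile(q[:,0]-np.polyval(f,q[:,1]),[1,99]))
k=k&(W[:,:,0]>475)&(W[:,:,0]<555)
q=W[k];print("bar px V",hsv[k].mean(0)); 
b=(k&(W[:,:,1]<-20)).astype(np.uint8);n,l,st,ce=cv2.connectedComponentsWithStats(b,connectivity=4)
for i in range(1,n):
    if st[i,4]>60: print("bar",rect(l==i,W),st[i,4])
s=m&(Z>166)&(W[:,:,1]>-25)&(W[:,:,0]>470)&(W[:,:,0]<560);q=W[s]
for z0 in range(166,230,8):
    r=q[(q[:,2]>=z0)&(q[:,2]<z0+8)]
    if len(r):print(z0,len(r),r[:,1].min(),np.median(r[:,1]),r[:,1].max())
s=read_state();R=Ro.from_rotvec(s["eef_rot"]).as_matrix();print(R)
print(rel(pose(246,450,350,120)),rel(pose(515,-80,350,88)))
E
```

```text
side 283 [  0.0442 466.0008] [-7.3522 16.0515]
side 284 [  0.0365 578.5598] [-19.8342   5.4421]
bar px V [ 30.3735  54.5285 125.7014]
bar ((519.0339965820312, -58.17659378051758), (50.64427185058594, 74.90962219238281), 83.18054962158203) 435
bar ((519.6765747070312, -262.25653076171875), (51.17519760131836, 71.3125), 87.38629913330078) 422
bar ((510.3727722167969, -193.27847290039062), (49.8238639831543, 74.81526184082031), 82.96739959716797) 439
bar ((507.91839599609375, -126.96139526367188), (66.42640686035156, 51.42049026489258), 1.4050366878509521) 396
166 47 -24.399204717533436 -15.449602441857992 -13.692345409280025
174 16 -14.346225182363241 -10.07678615005667 -9.27878610503402
182 17 -10.546368265265714 -9.750105263697112 -5.447627130186493
190 20 -5.784359596521918 -5.380916920392944 -4.803920390027447
198 14 -5.445936247299195 -4.645941403929285 -0.5336477642775764
206 25 -1.1768574977178063 -0.7956915812609656 0.03181659909089995
214 85 2.6194584205135105 6.566915271983405 12.665851658589
222 24 3.499098694606214 8.267231744730038 12.994424955367693
[[-0.9191  0.3939 -0.0004]
 [ 0.3939  0.9191 -0.0013]
 [-0.0002 -0.0014 -1.    ]]
(array([-0.1,  0. , 36.8]), array([-0.0488, -0.1142, -0.1238])) (array([-0.1,  0.1, 68.8]), array([-0.5049, -0.4954, -0.1232]))
```

>>> {"api": "carry_out", "payload": {"moves": [[0,0,0,0,0,-0.06,0],[0,0,0,0,0,-0.12,0],[0,0,10,-0.044,-0.0435,-0.123,0],[0,0,20,-0.088,-0.087,-0.123,0],[0,0,30,-0.132,-0.131,-0.123,0]]}}

```text
t: 0.72
eef_pos: [316.4, 400.1, 349.5]
eef_rot: [-1.415, -2.805, 0.0]
contact_force: [0.6, 0.5, 0.5]
gripper_width: 46.4
grasp_force: 0.0
```

>>> {"api": "carry_out", "payload": {"moves": [[0,0,10,-0.06,-0.0154,0,0],[0,0,20,-0.12,-0.031,0,0],[0,0,30,-0.18,-0.046,0,0],[0,0,38.8,-0.24,-0.062,0,0],[0,0,38.8,-0.3,-0.077,0,0]]}}

```text
t: 1.35
eef_pos: [434.1, 113.7, 349.7]
eef_rot: [-2.262, -2.18, -0.0]
contact_force: [1.1, 0.9, 0.4]
gripper_width: 0.8
grasp_force: 0.0
```

>>> {"api": "carry_out", "payload": {"moves": [[0,0,0,-0.055,0.025,0,0],[0,0,0,-0.11,0.05,0,0],[0,0,0,-0.16,0.075,0,0],[0,0,0,-0.192,0.088,0,0],[0,0,0,-0.192,0.088,0,0]]}}

```text
t: 1.98
eef_pos: [515.2, -82.3, 349.4]
eef_rot: [2.265, 2.176, -0.002]
contact_force: [-0.9, 1.4, 0.0]
gripper_width: 0.6
grasp_force: 0.0
```

Run:
```python
from h import *
s=read_state();print(s["t"],s["eef_pos"],s["qpos"].round(2),s["contact_force"])
im,W=world("wrist");cv2.imwrite("pics/w1.png",im[:,:,::-1]);np.save("w1.npy",W)
print(rel(pose(520.8,-38,203,88)))
```

```text
1.975 [515.16917472 -82.26117694 349.4049703 ] [-0.51  0.19  0.7   1.66 -0.13  1.33  0.17] [-0.85654478  1.42228191  0.0175107 ]
(array([-0.1,  0. , -0.2]), array([0.0424, 0.0044, 0.1463]))
```

View pics/w1.png

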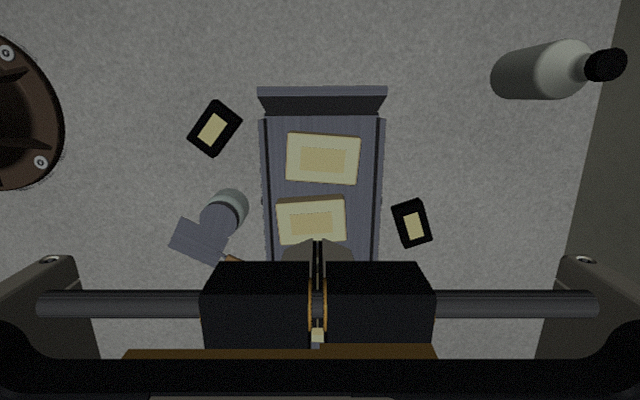

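The wrist view shows the stop's top edge at row 87 and its hinge at row 115, tray sides at columns 262–384, bar1 at (322,158), bar2 at (311,220), all as expected. Next I fold the stop.

>>> {"api": "carry_out", "payload": {"moves": [[0,0,0,0.02,0.0044,0.05,0],[0,0,0,0.0424,0.0044,0.1,0],[0,0,0,0.0424,0.0044,0.13,0],[0,0,0,0.0424,0.0044,0.1463,0],[0,0,0,0.0424,0.0044,0.1463,0]]}}

```text
t: 2.65
eef_pos: [520.6, -36.4, 203.1]
eef_rot: [-2.259, -2.182, 0.001]
contact_force: [0.5, -0.6, 0.7]
gripper_width: 0.7
grasp_force: 0.0
```

>>> {"api": "carry_out", "payload": {"moves": [[0,0,0,0.015,0,0,0],[0,0,0,0.027,0,0,0],[0,0,0,0.038,0,0,0],[0,0,0,0.049,0,0.004,0],[0,0,0,0.057,0,0.008,0]]}}

```text
t: 3.28
eef_pos: [523.1, 21.0, 195.2]
eef_rot: [-2.259, -2.183, -0.0]
contact_force: [-0.1, -1.9, 0.6]
gripper_width: 0.7
grasp_force: 0.8
```

>>> {"api": "carry_out", "payload": {"moves": [[0,0,0,0.007,0,0.006,0],[0,0,0,0.01,0,0.014,0],[0,0,0,0.01,0,0.022,0],[0,0,0,0.01,0,0.03,0],[0,0,0,0.01,0,0.036,0]]}}

```text
t: 3.9
eef_pos: [523.4, 29.7, 158.9]
eef_rot: [2.26, 2.182, -0.0]
contact_force: [-0.5, -0.8, 2.4]
gripper_width: 0.6
grasp_force: 1.2
```

>>> {"api": "carry_out", "payload": {"moves": [[0,0,0,0,0,0.006,0],[0,0,0,0,0,0.012,0],[0,0,0,0,0,0.017,0],[0,0,0,0,0,0.021,0],[0,0,0,0,0,0.023,0]]}}

```text
t: 4.53
eef_pos: [523.3, 30.1, 136.2]
eef_rot: [-2.259, -2.182, 0.0]
contact_force: [0.4, 0.3, 3.0]
gripper_width: 0.1
grasp_force: 0.8
```

Force is still only about 3 N, so the limit isn't reached yet. I'll press slightly further, then lift away.

>>> {"api": "carry_out", "payload": {"moves": [[0,0,0,0,0,0.002,0],[0,0,0,0,0,0.004,0]]}}

```text
t: 4.78
eef_pos: [523.5, 30.0, 132.4]
eef_rot: [2.26, 2.182, 0.0]
contact_force: [-0.6, -0.4, 2.3]
gripper_width: 0.2
grasp_force: 0.8
```

>>> {"api": "carry_out", "payload": {"moves": [[0,0,0,0,0,0.002,0],[0,0,0,0,0,0.003,0]]}}

```text
t: 5.03
eef_pos: [524.0, 30.3, 130.4]
eef_rot: [2.26, 2.183, 0.003]
contact_force: [-5.6, 2.1, 20.2]
gripper_width: 0.3
grasp_force: 8.2
```

Run:
```python
from h import *
s=read_state();print(s["t"],s["eef_pos"],s["contact_force"])
g=(378.2,316)
# steps: up to z 320, then to grip over basket yaw 210.3
np.set_printoptions(suppress=True)
P0=(s["eef_pos"],Ro.from_rotvec(s["eef_rot"]).as_matrix())
print(rel(pose(s["eef_pos"][0],s["eef_pos"][1],300,88)))
print(rel(pose(*g,300,210.3)),rel(pose(*g,300,30.3)))
```

```text
5.025 [524.03271657  30.34526186 130.39229058] [-5.60800232  2.1326873  20.16250758]
(array([ 0.1, -0.1,  0. ]), array([ 0.0002,  0.0002, -0.1696]))
(array([   0.1,    0. , -122.3]), array([ 0.2806, -0.1555, -0.1695])) (array([ 0. , -0.1, 57.7]), array([ 0.2806, -0.1555, -0.1695]))
```

>>> {"api": "carry_out", "payload": {"moves": [[0,0,0,0,0,-0.06,0],[0,0,0,0,0,-0.12,0.03],[0,0,-10,0,0,-0.1695,0.09],[0,0,-20,0.045,-0.025,-0.1695,0.09],[0,0,-30,0.09,-0.05,-0.1695,0.09]]}}

```text
t: 5.65
eef_pos: [476.1, 122.4, 299.4]
eef_rot: [1.612, 2.696, 0.002]
contact_force: [-0.3, 1.2, 0.1]
gripper_width: 35.8
grasp_force: 0.0
```

>>> {"api": "carry_out", "payload": {"moves": [[0,0,-10.6,0.0436,0.001,0,0.09],[0,0,-21.2,0.087,0.0015,0,0.09],[0,0,-31.8,0.131,0.002,0,0.09],[0,0,-42.4,0.174,0.003,0,0.09],[0,0,-53,0.2178,0.0039,0,0.09]]}}

```text
t: 6.28
eef_pos: [376.9, 316.8, 298.8]
eef_rot: [-0.237, -3.132, 0.0]
contact_force: [-0.5, 0.4, -0.4]
gripper_width: 85.4
grasp_force: 0.0
```

>>> {"api": "carry_out", "payload": {"moves": [[0,0,-10.3,0,0,0,0.09],[0,0,-20.6,0,0,0,0.09],[0,0,-30.9,0,0,0,0.09],[0,0,-39.3,0,0,0,0.09],[0,0,-39.3,0,0,0,0.09]]}}

```text
t: 6.9
eef_pos: [377.7, 315.6, 298.6]
eef_rot: [0.819, -3.032, 0.0]
contact_force: [0.3, 0.2, 0.5]
gripper_width: 90.2
grasp_force: 0.0
```

```bash
cat >> h.py <<'E'
def grip(W,im,box=None):
    hsv=cv2.cvtColor(im,cv2.COLOR_RGB2HSV);Z=W[:,:,2]
    g=(Z>205)&(Z<232)&(hsv[:,:,1]>60)&(hsv[:,:,2]>40)
    if box: m=np.zeros_like(g);m[box[2]:box[3],box[0]:box[1]]=1;g&=m
    n,l,st,_=cv2.connectedComponentsWithStats(g.astype(np.uint8))
    i=1+np.argmax(st[1:,4]);return rect(l==i,W),st[i]
E
python3 - <<'E'
from h import *
np.set_printoptions(suppress=True)
print(rel(pose(378.2,316,196,210.3)))
im,W=world("wrist");s=read_state();print(s["eef_pos"],s["qpos"].round(2))
print(grip(W,im));cv2.imwrite("pics/w2.png",im[:,:,::-1])
im,W=world("top");k=np.zeros((400,640),bool);k[175:245,350:480]=1
q=W[k&(abs(W[:,:,0]-523)<30)&(W[:,:,1]>-14)];q=q[q[:,2]>100]
for y in range(-15,45,10):
    r=q[(q[:,1]>=y)&(q[:,1]<y+10)]
    if len(r):print(y+5,np.median(r[:,2]))
E
```

```text
(array([-0. , -0. , -0.1]), array([-0.0007,  0.0001,  0.1026]))
[377.70509964 315.58411759 298.70946793] [-0.95  0.16  0.17  1.79 -0.03  1.2   1.32]
(((379.6593933105469, 315.04376220703125), (120.43531799316406, 13.598457336425781), 30.331377029418945), array([ 307,  135,   18,  144, 2405], dtype=int32))
-10 159.03706192123627
0 149.52654343939395
10 140.20133385627847
20 132.13859689415142
30 126.26261804334737
```

>>> {"api": "carry_out", "payload": {"moves": [[0,0,0,-0.001,0,0.05,0.09],[0,0,0,-0.001,0,0.085,0.09],[0,0,0,-0.001,0,0.1026,0.09],[0,0,0,-0.001,0,0.1026,0.03],[0,0,0,-0.001,0,0.1026,0.0]], "force": 40}}

```text
t: 7.62
eef_pos: [379.0, 316.7, 197.1]
eef_rot: [-0.819, 3.032, 0.001]
contact_force: [-0.1, -0.1, 0.4]
gripper_width: 74.8
grasp_force: 0.0
```

>>> {"api": "carry_out", "payload": {"moves": [[0,0,0,0,0,0,0],[0,0,0,0,0,0,0],[0,0,0,0,0,-0.003,0],[0,0,0,0,0,-0.007,0],[0,0,0,0,0,-0.01,0]]}}

```text
t: 8.25
eef_pos: [378.7, 316.4, 206.8]
eef_rot: [-0.821, 3.032, 0.0]
contact_force: [-0.5, -0.2, -0.4]
gripper_width: 24.6
grasp_force: 0.0
```

Run:
```python
from h import *
np.set_printoptions(suppress=True)
s=read_state();print(s["eef_pos"],s["gripper_width"],s["grasp_force"],s["contact_force"])
a=np.array([s["eef_pos"][0],s["eef_pos"][1]]);b=np.array([524.7,72]);z=s["eef_pos"][2]
P=pose(*a,z,210.3)
for i in range(10):
    f=(i%5+1)/10+(0 if i<5 else .5)
    T=pose(*(a+f*(b-a)),z,210.3-32.3*f);print(rel(T,P))
    if i==4:P=T
```

```text
[378.72097012 316.42896593 206.77103448] 24.61632814557211 0.0 [-0.48879465 -0.16635993 -0.39803665]
(array([0. , 0. , 3.2]), array([-0.0003, -0.0285,  0.    ]))
(array([0. , 0. , 6.5]), array([-0.0005, -0.0569,  0.    ]))
(array([0. , 0. , 9.7]), array([-0.0008, -0.0854,  0.    ]))
(array([ 0. ,  0. , 12.9]), array([-0.0011, -0.1139,  0.    ]))
(array([ 0. ,  0. , 16.2]), array([-0.0014, -0.1423,  0.    ]))
(array([0. , 0. , 3.2]), array([-0.0082, -0.0273,  0.    ]))
(array([0. , 0. , 6.5]), array([-0.0164, -0.0545,  0.    ]))
(array([0. , 0. , 9.7]), array([-0.0245, -0.0818,  0.    ]))
(array([ 0. ,  0. , 12.9]), array([-0.0327, -0.1091,  0.    ]))
(array([ 0. ,  0. , 16.2]), array([-0.0409, -0.1363,  0.    ]))
```

Fingers close slowly (still at 24.6 mm). I'll go back down, finish closing, then lift and carry.

>>> {"api": "carry_out", "payload": {"moves": [[0,0,0,0,0,0.01,0],[0,0,0,0,0,0.01,0],[0,0,0,0,0,0.01,0],[0,0,0,0,0,0.006,0],[0,0,0,0,0,0.002,0]]}}

```text
t: 8.88
eef_pos: [378.1, 316.2, 204.2]
eef_rot: [0.821, -3.031, 0.001]
contact_force: [0.2, -0.5, -2.0]
gripper_width: 13.0
grasp_force: 40.0
```

>>> {"api": "carry_out", "payload": {"moves": [[0,0,3.2,-0.0003,-0.0285,0,0],[0,0,6.5,-0.0005,-0.057,0,0],[0,0,9.7,-0.001,-0.0854,0,0],[0,0,12.9,-0.001,-0.114,0,0],[0,0,16.2,-0.0014,-0.1423,0,0]]}}

```text
t: 9.5
eef_pos: [452.6, 191.7, 204.4]
eef_rot: [-0.378, 3.119, -0.0]
contact_force: [-0.2, -0.6, -2.4]
gripper_width: 12.6
grasp_force: 40.0
```

>>> {"api": "carry_out", "payload": {"moves": [[0,0,3.2,-0.0082,-0.0273,0,0],[0,0,6.5,-0.0164,-0.0545,0,0],[0,0,9.7,-0.0245,-0.0818,0,0],[0,0,12.9,-0.0327,-0.1091,0,0],[0,0,16.2,-0.0409,-0.1363,0,0]]}}

```text
t: 10.12
eef_pos: [525.1, 69.3, 204.3]
eef_rot: [-0.065, -3.141, 0.0]
contact_force: [-1.2, -0.0, -3.0]
gripper_width: 12.8
grasp_force: 40.0
```

Run:
```python
from h import *
np.set_printoptions(suppress=True)
s=read_state();print(s["t"],s["eef_pos"],s["gripper_width"],s["grasp_force"],s["contact_force"])
im,W=world("top");cv2.imwrite("pics/t2.png",im[:,:,::-1]);print(rel(pose(524.7,72,196,178)))
im,W=world("scene");cv2.imwrite("pics/s2.png",im[100:350,150:470,::-1])
```

```text
10.125 [525.07068521  69.32385979 204.32023838] 12.798834201470637 39.99935030937195 [-1.15951843 -0.03096411 -3.0373702 ]
(array([-0.1,  0.1, -0.8]), array([0.0025, 0.0067, 0.0086]))
```

View pics/s2.png

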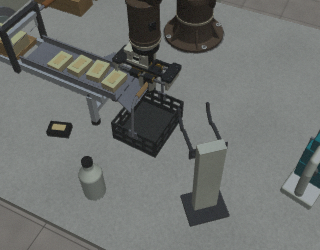

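The view shows the basket just under the mouth (centre near (150,125)), upright, bars still on the tray. Lowering and releasing.

>>> {"api": "carry_out", "payload": {"moves": [[0,0,0,0.002,0.0065,0,0],[0,0,0,0.002,0.0065,0.004,0],[0,0,0,0.002,0.0065,0.007,0],[0,0,0,0.002,0.0065,0.009,0],[0,0,0,0.002,0.0065,0.009,0.05]]}}

```text
t: 10.85
eef_pos: [522.8, 78.7, 195.5]
eef_rot: [0.057, 3.141, 0.0]
contact_force: [0.1, -0.5, 0.1]
gripper_width: 19.1
grasp_force: 0.0
```

>>> {"api": "carry_out", "payload": {"moves": [[0,0,0,0,0,0,0.05],[0,0,0,0,0,0,0.05],[0,0,0,0,0,0,0.05],[0,0,0,0,0,-0.03,0.05],[0,0,0,0,0,-0.08,0.05]]}}

```text
t: 11.48
eef_pos: [521.7, 78.3, 275.0]
eef_rot: [-0.058, -3.138, 0.002]
contact_force: [1.7, 0.4, 0.7]
gripper_width: 49.8
grasp_force: 0.0
```

>>> {"api": "carry_out", "payload": {"moves": [[0,0,0,0,0,-0.06,0.05]]}}

```text
t: 11.6
eef_pos: [522.1, 78.3, 336.3]
eef_rot: [-0.058, -3.139, 0.001]
contact_force: [2.4, 0.0, 0.4]
gripper_width: 50.1
grasp_force: 0.0
```

Run:
```python
from h import *
np.set_printoptions(suppress=True)
s=read_state();print(s["t"],s["eef_pos"],s["gripper_width"],s["contact_force"])
im,W=world("wrist");print(grip(W,im))
cx=np.array([np.cos(A),np.sin(A)]);cy=np.array([-np.sin(A),np.cos(A)]);M=np.array([521.5,-16])
g=np.array(grip(W,im)[0][0])-M;print("cutter",g@cx,g@cy)
im,W=world("top");Z=W[:,:,2];k=np.zeros(Z.shape,bool);k[180:240,375:490]=1
k&=(Z>180)&(Z<200)&(W[:,:,0]>472)&(W[:,:,0]<558);n,l,st,_=cv2.connectedComponentsWithStats(k.astype(np.uint8),connectivity=4)
for i in range(1,n):
    if st[i,4]>60:
        r=rect(l==i,W);q=np.array(r[0])-M;print("bar",q@cx,q@cy,r[1:])
s=read_state();x,y=M-318*cy
p=s["eef_pos"];print(rel(pose(p[0],p[1],340,178)),rel(pose(x,y,340,88)))
T=pose(x,y,340,88);print(x,y,rel(pose(x,y,172,88),T))
```

```text
11.6 [522.11146331  78.32248377 336.25419428] 50.08917238423132 [2.3792904  0.04335379 0.4168149 ]
(((522.0302734375, 78.37590789794922), (13.35240650177002, 120.08993530273438), 87.53311920166016), array([ 311,  128,   16,  128, 1887], dtype=int32))
cutter -2.7637212772306303 94.33692292089293
bar 7.817926601268498 -246.62385484611485 ((50.163047790527344, 73.8404769897461), 86.7540512084961)
bar -5.293152740623729 -177.83140378987636 ((51.67851638793945, 75.1181640625), 81.94209289550781)
bar -11.055837855416435 -111.65921573727773 ((69.75407409667969, 50.455692291259766), 2.451633930206299)
(array([ 0.2,  0.6, -0.1]), array([ 0.    , -0.    ,  0.0017])) (array([ 0.6,  0.3, 89.9]), array([-0.0001, -0.4126,  0.0003]))
510.4019600486047 -333.80628299207245 (array([0., 0., 0.]), array([0.   , 0.   , 0.168]))
```

>>> {"api": "carry_out", "payload": {"moves": [[0,0,10.6,0,-0.0413,0,0.04],[0,0,21.2,0,-0.0825,0,0.04],[0,0,31.8,0,-0.1238,0,0.04],[0,0,42.4,0,-0.165,0,0.04],[0,0,53,0,-0.2063,0,0.04]]}}

```text
t: 12.32
eef_pos: [514.9, -128.9, 335.2]
eef_rot: [1.461, 2.781, 0.0]
contact_force: [1.3, 0.7, -0.3]
gripper_width: 40.0
grasp_force: 0.0
```

>>> {"api": "carry_out", "payload": {"moves": [[0,0,9.3,-0.04,-0.03,0,0.04],[0,0,18.6,-0.08,-0.06,0,0.04],[0,0,27.9,-0.12,-0.09,0,0.04],[0,0,37,-0.1648,-0.1242,0,0.04],[0,0,37,-0.1648,-0.1242,0,0.04]]}}

```text
t: 12.95
eef_pos: [505.3, -338.9, 334.9]
eef_rot: [2.271, 2.169, -0.005]
contact_force: [0.2, -0.4, -0.4]
gripper_width: 40.2
grasp_force: 0.0
```

Run:
```python
from h import *
np.set_printoptions(suppress=True)
im,W=world("wrist");cv2.imwrite("pics/w3.png",im[:,:,::-1])
s=read_state();print(s["t"],s["eef_pos"],s["gripper_width"],s["qpos"].round(2))
print(rel(pose(510.4,-333.8,240,88)),rel(pose(510.4,-333.8,172,88)))
```

```text
13.0 [ 506.4650896  -336.21192662  334.78664205] 40.377025102519866 [-0.08  0.42  0.87  1.49 -0.32  1.38  0.77]
(array([-0.1,  0.1, -0.3]), array([0.0027, 0.004 , 0.0948])) (array([-0.1,  0.1, -0.3]), array([0.0027, 0.004 , 0.1628]))
```

View pics/w3.png

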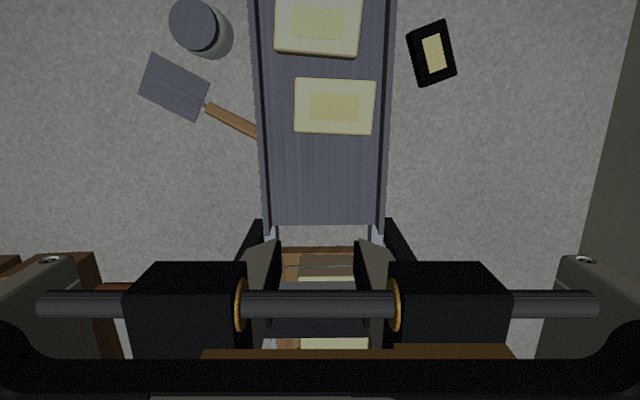

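The view shows bar4 at (335,105), empty tray from row 135 to 225, and the fingers within the tray sides (columns 262–384).

>>> {"api": "carry_out", "payload": {"moves": [[0,0,0,0.0027,0.004,0.05,0.04],[0,0,0,0.0027,0.004,0.1,0.04],[0,0,0,0.0027,0.004,0.14,0.04],[0,0,0,0.0027,0.004,0.1608,0.04],[0,0,0,0.0027,0.004,0.1628,0.04]]}}

```text
t: 13.62
eef_pos: [511.6, -329.2, 171.0]
eef_rot: [-2.257, -2.181, 0.0]
contact_force: [-0.2, -0.2, 0.6]
gripper_width: 39.9
grasp_force: 0.0
```

>>> {"api": "carry_out", "payload": {"moves": [[0,0,0,0.015,0,0,0.04],[0,0,0,0.025,0,0,0.04],[0,0,0,0.035,0,0,0.04],[0,0,0,0.045,0,0,0.04],[0,0,0,0.055,0,0,0.04]]}}

```text
t: 14.25
eef_pos: [514.0, -276.1, 172.9]
eef_rot: [2.261, 2.18, 0.0]
contact_force: [-0.9, -2.1, 1.1]
gripper_width: 40.2
grasp_force: 1.2
```

>>> {"api": "carry_out", "payload": {"moves": [[0,0,0,0.01,0,0,0.04],[0,0,0,0.02,0,0,0.04],[0,0,0,0.03,0,0,0.04],[0,0,0,0.04,0,0,0.04],[0,0,0,0.05,0,0,0.04]]}}

```text
t: 14.88
eef_pos: [515.7, -226.1, 172.7]
eef_rot: [2.262, 2.18, -0.0]
contact_force: [-0.5, -4.2, 3.0]
gripper_width: 39.8
grasp_force: 2.1
```

```bash
cat > look.py <<'E'
from h import *
np.set_printoptions(suppress=True,precision=1)
cx=np.array([np.cos(A),np.sin(A)]);cy=np.array([-np.sin(A),np.cos(A)]);M=np.array([521.5,-16])
s=read_state();q=s["eef_pos"][:2]-M;print(s["t"],"tcp cutter",q@cx,q@cy,s["eef_pos"][2],"F",s["contact_force"])
for n in("top","wrist"):
    im,W=world(n);Z=W[:,:,2];hsv=cv2.cvtColor(im,cv2.COLOR_RGB2HSV)
    C=W.copy();C[:,:,0]=(W[:,:,:2]-M)@cx;C[:,:,1]=(W[:,:,:2]-M)@cy
    k=(abs(C[:,:,0])<90)&(C[:,:,1]>-300)&(C[:,:,1]<180)&(Z>3)&(Z<200)&(hsv[:,:,0]>18)&(hsv[:,:,0]<40)&(hsv[:,:,1]>30)&(hsv[:,:,2]>60)
    k&=~((abs(C[:,:,0])<75)&(C[:,:,1]>85)&(C[:,:,1]<103)&(Z>200))
    c,l,st,_=cv2.connectedComponentsWithStats(k.astype(np.uint8),connectivity=4)
    for i in range(1,c):
        if st[i,4]>60:
            r=rect(l==i,C);print(n,np.array(r[0]),np.array(r[1]),round(r[2]),"z",np.nanmedian(Z[l==i]),st[i,4])
E
python3 look.py
```

```text
14.875 tcp cutter 1.4948059680621542 -210.16386361806534 172.65037232650528 F [-0.5 -4.2  3. ]
top [ -3.5 -97.3] [ 89.3 199.4] 2 z 189.0796052391149 1743
wrist [-13.8 -93.1] [14.3 83. ] 86 z 190.18525853447204 3442
wrist [  8.4 -91.3] [3.1 6.7] 62 z 190.46057360028635 68
wrist [  -2.5 -147.7] [ 96.7 103.9] 1 z 190.51618849748021 33148
```

>>> {"api": "carry_out", "payload": {"moves": [[0,0,0,0.01,0,0,0.04],[0,0,0,0.02,0,0,0.04],[0,0,0,0.03,0,0,0.04],[0,0,0,0.04,0,0,0.04],[0,0,0,0.05,0,0,0.04]]}}

```text
t: 15.6
eef_pos: [517.4, -175.5, 172.4]
eef_rot: [-2.261, -2.18, -0.0]
contact_force: [0.3, -1.5, -0.9]
gripper_width: 40.0
grasp_force: 0.6
```

```bash
python3 look.py
```

```text
15.6 tcp cutter 1.458119996061897 -159.50079418256567 172.43869765022546 F [ 0.3 -1.5 -0.9]
top [ -3.5 -69.7] [ 87.8 149.6] 5 z 189.23417296842405 1282
top [11.2 50.9] [104.3  50.8] 2 z 148.29373459249845 450
wrist [-13.5 -42.8] [12.8 82.7] 87 z 190.1325062470356 3367
wrist [ -2.6 -96.4] [ 95.4 109.7] 4 z 190.48887152542858 33266
```

```bash
python3 look.py
python3 - <<'E'
from h import *
im,_=capture("scene");cv2.imwrite("pics/s3.png",cv2.resize(im[100:260,170:370],(800,600))[:,:,::-1])
E
```

```text
15.7 tcp cutter 1.6816250086764795 -158.65169317620305 172.389318136075 F [-0.1  0.6  0.5]
top [ -2.5 -69.1] [ 87.1 150.4] 4 z 189.19311997016817 1290
top [  3.5 100.6] [88.7 10.6] 0 z 64.45587195377759 87
top [ 4.5 68.6] [89.1 23. ] 2 z 90.63677348825851 123
wrist [-13.9 -43.5] [13.1 82.8] 86 z 190.08517527358103 2773
wrist [  -2.1 -102.3] [114.6  97.2] 90 z 190.49774542281 32881
wrist [  34.2 -149.3] [6.4 1.3] 2 z 193.79918106809276 80
```

View pics/s3.png

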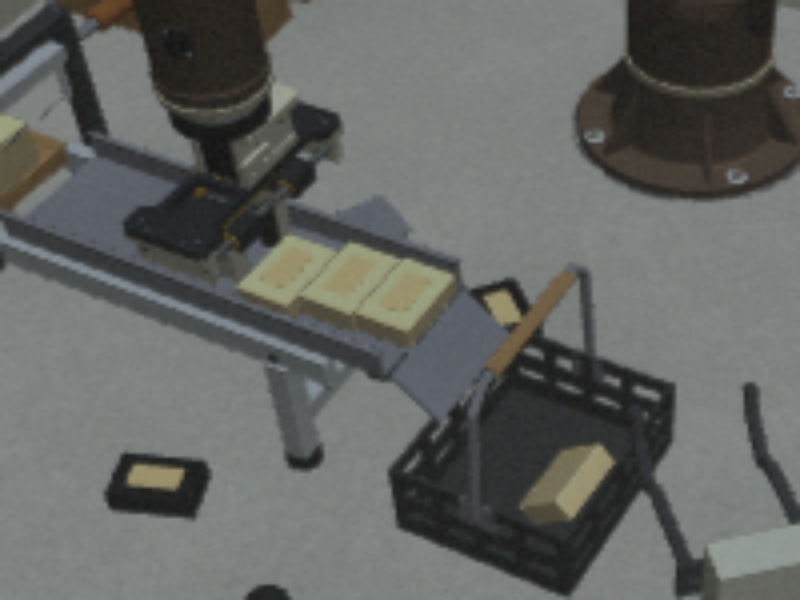

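bar1 is in the basket (crop (570,485)) and three bars remain on the tray. I'll continue the same way.

>>> {"api": "carry_out", "payload": {"moves": [[0,0,0,0.009,0,0,0.04],[0,0,0,0.018,0,0,0.04],[0,0,0,0.027,0,0,0.04],[0,0,0,0.036,0,0,0.04],[0,0,0,0.045,0,0,0.04]]}}

```text
t: 16.48
eef_pos: [519.1, -130.6, 172.5]
eef_rot: [-2.261, -2.181, -0.0]
contact_force: [-0.4, -2.1, 1.7]
gripper_width: 39.9
grasp_force: 1.1
```

>>> {"api": "carry_out", "payload": {"moves": [[0,0,0,0.003,0,0,0.04],[0,0,0,0.006,0,0,0.04],[0,0,0,0.006,0,0,0.04]]}}

```text
t: 16.85
eef_pos: [519.1, -125.0, 172.3]
eef_rot: [-2.261, -2.18, -0.0]
contact_force: [0.4, 0.1, 0.2]
gripper_width: 39.9
grasp_force: 0.0
```

```bash
python3 look.py
```

```text
16.85 tcp cutter 1.4154904021643349 -108.97020240599657 172.32093967700916 F [0.4 0.1 0.2]
top [  0.1 -43.2] [93.6 90.2] 90 z 189.22501201090643 814
top [ -1.5 132.6] [79.  95.7] 90 z 31.01099933852502 558
wrist [ -2.4 -46.8] [ 95.9 110. ] 2 z 190.50001647810018 33116
wrist [-33.5 -98.9] [4.2 1.2] 3 z 191.90733411870676 63
```

>>> {"api": "carry_out", "payload": {"moves": [[0,0,0,0.009,0,0,0.04],[0,0,0,0.018,0,0,0.04],[0,0,0,0.027,0,0,0.04],[0,0,0,0.036,0,0,0.04],[0,0,0,0.045,0,0,0.04]]}}

```text
t: 17.58
eef_pos: [521.0, -79.7, 172.5]
eef_rot: [-2.261, -2.181, -0.0]
contact_force: [0.3, -1.1, 0.6]
gripper_width: 39.6
grasp_force: 0.6
```

>>> {"api": "carry_out", "payload": {"moves": [[0,0,0,0.003,0,0,0.04],[0,0,0,0.005,0,0,0.04],[0,0,0,0.005,0,0,0.04]]}}

```text
t: 17.95
eef_pos: [521.0, -75.4, 172.5]
eef_rot: [-2.261, -2.18, -0.0]
contact_force: [-0.5, 0.6, -0.7]
gripper_width: 40.0
grasp_force: 0.0
```

```bash
python3 look.py
```

```text
17.95 tcp cutter 1.6116045568597959 -59.37392914447843 172.48198921962899 F [-0.5  0.6 -0.7]
top [  7.6 -17.1] [75.6 40.6] 1 z 188.99675620155912 348
top [ -0.7 132.1] [80.9 94.2] 89 z 31.791154621864248 578
top [ 0.4 53.3] [78.9 35.8] 1 z 27.92461559017122 272
wrist [-13.   90.3] [23.4 81.6] 84 z 32.6071596891874 2439
wrist [-1.8 60.4] [17.6 77.9] 89 z 28.641020335241322 282
wrist [-0.3 54.2] [ 4.3 46.4] 90 z 29.73569445554537 315
wrist [  5.6 -25.7] [54.2 81.4] 90 z 190.4269548934104 16502
```

>>> {"api": "carry_out", "payload": {"moves": [[0,0,0,0.009,0,0,0.04],[0,0,0,0.018,0,0,0.04],[0,0,0,0.027,0,0,0.04],[0,0,0,0.036,0,0,0.04],[0,0,0,0.045,0,0,0.04]]}}

```text
t: 18.68
eef_pos: [522.7, -29.5, 172.4]
eef_rot: [-2.261, -2.181, -0.0]
contact_force: [0.0, 0.2, -0.4]
gripper_width: 40.2
grasp_force: 0.0
```

>>> {"api": "carry_out", "payload": {"moves": [[0,0,0,0.005,0,0,0.04],[0,0,0,0.01,0,0,0.04],[0,0,0,0.01,0,0,0.04]]}}

```text
t: 19.05
eef_pos: [523.1, -20.1, 172.5]
eef_rot: [-2.261, -2.181, -0.0]
contact_force: [-0.6, -0.1, 0.5]
gripper_width: 39.9
grasp_force: 0.0
```

```bash
python3 look.py
```

```text
19.05 tcp cutter 1.787734205438402 -4.087325596627051 172.4970863770553 F [-0.6 -0.1  0.5]
top [ 4.7 56. ] [103.8  36.3] 2 z 52.25705091352372 324
top [ -1.2 133.8] [95.5 80. ] 2 z 32.46779110611661 573
wrist [ 41.1 147. ] [17.2  2.6] 87 z 28.900714580569783 62
wrist [-11.8  90.3] [21.6 80.6] 88 z 33.63926103750765 1995
wrist [ 3.5 51. ] [93.  48.6] 5 z 54.37367733943599 4446
wrist [-25.1   5.6] [8.2 1.4] 0 z 184.6445785736725 125
wrist [28.8  5.5] [10.5  1.4] 1 z 187.0134717362343 160
```

>>> {"api": "carry_out", "payload": {"moves": [[0,0,0,0,0,-0.06,0.04],[0,0,0,0,0,-0.12,0.04],[0,0,-10,0,0,-0.148,0.06],[0,0,-20,0.02,0,-0.148,0.06],[0,0,-30,0.04,0,-0.148,0.06]]}}

```text
t: 19.77
eef_pos: [524.7, 19.3, 321.1]
eef_rot: [1.614, 2.695, 0.002]
contact_force: [-0.6, 0.5, -0.1]
gripper_width: 59.3
grasp_force: 0.0
```

>>> {"api": "carry_out", "payload": {"moves": [[0,0,-10.6,0.01,0.006,0,0.06],[0,0,-21.2,0.02,0.012,0,0.06],[0,0,-31.8,0.03,0.018,0,0.06],[0,0,-42.4,0.04,0.024,0,0.06],[0,0,-53,0.05,0.029,0,0.06]]}}

```text
t: 20.4
eef_pos: [526.8, 77.1, 320.5]
eef_rot: [-0.241, -3.132, 0.0]
contact_force: [-0.7, 0.3, 0.6]
gripper_width: 60.0
grasp_force: 0.0
```

>>> {"api": "carry_out", "payload": {"moves": [[0,0,-7,0,0,0,0.06],[0,0,-7,0,0,0,0.06]]}}

```text
t: 20.65
eef_pos: [526.8, 76.7, 320.5]
eef_rot: [-0.06, -3.141, 0.0]
contact_force: [-0.2, -0.0, -0.2]
gripper_width: 60.2
grasp_force: 0.0
```

Run:
```python
from h import *
np.set_printoptions(suppress=True)
im,W=world("wrist");r=grip(W,im)[0];print(r)
cv2.imwrite("pics/w4.png",im[:,:,::-1])
x,y=r[0]
im,W=world("scene");cv2.imwrite("pics/s4.png",cv2.resize(im[100:260,170:370],(800,600))[:,:,::-1])
s=read_state();print(s["t"],s["eef_pos"],s["gripper_width"],s["qpos"].round(2))
for dz in(196,203):print(rel(pose(x,y,dz,178)))
```

```text
((522.4872436523438, 79.09664916992188), (13.501029968261719, 120.82194519042969), 87.59416961669922)
20.75 [526.83389502  76.66196958 320.54600057] 59.8561160674899 [-0.71  0.23  0.59  1.69 -0.13  1.27  1.43]
(array([-0. ,  0. , -0.3]), array([0.0044, 0.0023, 0.1245]))
(array([-0. ,  0. , -0.3]), array([0.0044, 0.0023, 0.1175]))
```

View pics/s4.png

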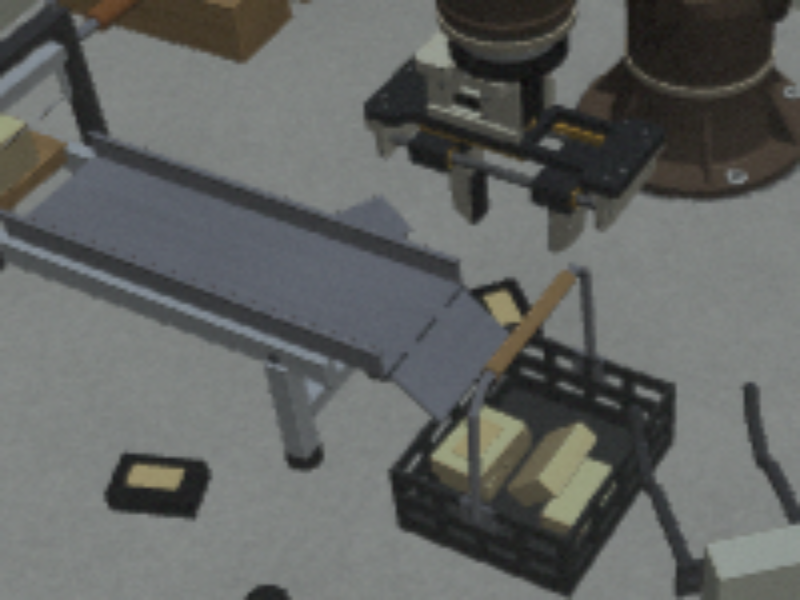

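The view shows all four bars inside the basket, the tray empty. Grasp the handle again.

>>> {"api": "carry_out", "payload": {"moves": [[0,0,0,0.0044,0.0023,0.04,0.06],[0,0,0,0.0044,0.0023,0.08,0.06],[0,0,0,0.0044,0.0023,0.105,0.06],[0,0,0,0.0044,0.0023,0.1155,0.06],[0,0,0,0.0044,0.0023,0.1155,0]], "force": 60}}

```text
t: 21.38
eef_pos: [522.5, 79.4, 205.0]
eef_rot: [-0.06, -3.141, 0.001]
contact_force: [0.1, -0.0, 0.6]
gripper_width: 54.0
grasp_force: 0.0
```

>>> {"api": "carry_out", "payload": {"moves": [[0,0,0,0,0,0,0],[0,0,0,0,0,0,0],[0,0,0,0,0,0,0],[0,0,0,0,0,0,0],[0,0,0,0,0,0,0]]}}

```text
t: 22.0
eef_pos: [522.6, 79.5, 205.2]
eef_rot: [0.058, 3.141, -0.0]
contact_force: [-0.5, -1.0, 2.0]
gripper_width: 12.5
grasp_force: 60.0
```

>>> {"api": "carry_out", "payload": {"moves": [[0,0,0,0,0,0,0],[0,0,0,0,0,-0.003,0],[0,0,0,0,0,-0.006,0],[0,0,0,0,0,-0.01,0],[0,0,0,0,0,-0.01,0]]}}

```text
t: 22.62
eef_pos: [522.7, 79.7, 215.3]
eef_rot: [0.057, 3.141, 0.0]
contact_force: [-0.4, -0.7, -7.0]
gripper_width: 12.3
grasp_force: 60.0
```

Run:
```python
from h import *
np.set_printoptions(suppress=True,precision=4)
s=read_state();print(s["t"],s["eef_pos"],s["gripper_width"],s["grasp_force"],s["contact_force"],s["torque"])
W=np.load("topW.npy");h=np.radians(41.9);hx=np.array([np.cos(h),np.sin(h)]);hy=np.array([-hx[1],hx[0]])
C=np.array([710.3,336.6]);F=C-16*hx;print("face",F,"seat",F-95*hx)
Z=W[:,:,2];k=np.zeros(Z.shape,bool);k[110:195,225:310]=1;k&=(Z>225)
q=W[k];u=(q[:,:2]-F)@hx;v=(q[:,:2]-F)@hy
for sgn in(-1,1):
  for lo in range(-140,40,15):
    m=(v*sgn>25)&(v*sgn<60)&(u>=lo)&(u<lo+15)
    if m.sum():print(sgn,lo,m.sum(),np.median(v[m]),q[m,2].min(),np.median(q[m,2]),q[m,2].max(),u[m].min())
m=Z[k]>297;print("upright",np.percentile(u[m],[2,98]),np.percentile(v[m],[2,98]))
a=s["eef_pos"];z=a[2];T1=pose(a[0]+6,185,z,178);print(rel(T1));T2=pose(*(F-215*hx),313,131.9);print(T2[0],rel(T2,T1));T3=pose(*(F-97*hx),313,131.9);print(T3[0],rel(T3,T2))
```

```text
22.625 [522.6593  79.7083 215.2858] 12.26449639951211 59.997902512550354 [-0.4152 -0.7425 -7.0305] [ 0.0702 -0.0568  0.0394]
face [698.391  325.9147] seat [627.6814 262.4706]
-1 -140 13 -32.93444207346127 280.5065167833283 288.6870992446399 294.06354772299926 -134.4913497987619
-1 -125 11 -33.43831883001329 261.4156529396265 264.71997737320936 273.1070351330596 -121.77303959678491
-1 -110 17 -35.04704587336613 247.07455940841473 253.89650506471546 260.9765314127689 -109.94747364772745
-1 -95 21 -34.96926480754308 250.07398411301781 254.36627315915638 262.71508258513046 -93.33310681304359
-1 -80 19 -35.39741683046458 255.6132412398295 259.74542308949594 264.8506226242823 -79.22645980481208
-1 -65 17 -35.920559507496534 256.000437672482 261.38909212933106 265.5743724917202 -64.76706422786228
-1 -50 18 -36.896980857594826 258.404616720686 262.4096777156435 266.27603375140404 -49.89318384286895
-1 -35 18 -36.119991636434804 256.2008131323746 263.71552790857766 265.75466156886694 -33.695588511090534
-1 -20 23 -37.18597841524032 249.95948416412216 264.62665561996266 282.32100336945336 -19.
[... 1125 characters left out ...]
41910729053
1 -20 18 43.31510033951896 259.6761156647451 264.86240353097116 269.0567959170551 -19.876272086992387
1 -5 83 34.070084125061015 226.46441328256307 277.9745423631163 310.3103424070333 -4.806601935773443
1 10 32 32.88325130244077 240.847820187924 303.04167317895156 306.66597404099616 10.609114927394423
1 25 9 33.75840775542002 233.49636770168405 301.95797005442546 307.4933466692523 25.08903481788912
upright [ 0.0923 29.1123] [-31.7046  35.2485]
(array([ 0. ,  0. , -0.1]), array([-0.0021,  0.1054,  0.    ]))
[538.364  182.3307 313.    ] (array([ 0. ,  0. , 46.1]), array([-0.0098, -0.0023, -0.0977]))
[626.1928 261.1349 313.    ] (array([0., 0., 0.]), array([-0.   ,  0.118,  0.   ]))
```

>>> {"api": "carry_out", "payload": {"moves": [[0,0,0,0,0.01,0,0],[0,0,0,-0.001,0.03,0,0],[0,0,0,-0.0015,0.055,0,0],[0,0,0,-0.002,0.08,0,0],[0,0,0,-0.002,0.1,0,0]]}}

```text
t: 23.25
eef_pos: [527.9, 182.5, 214.8]
eef_rot: [-0.054, -3.141, -0.001]
contact_force: [-0.4, -0.2, -6.1]
gripper_width: 12.3
grasp_force: 60.0
```

>>> {"api": "carry_out", "payload": {"moves": [[0,0,4,0,0.005,-0.01,0],[0,0,12,-0.001,0.008,-0.025,0],[0,0,21,-0.002,0.008,-0.045,0],[0,0,30,-0.003,0.008,-0.065,0],[0,0,38,-0.004,0.008,-0.085,0]]}}

```text
t: 23.88
eef_pos: [532.2, 188.4, 300.5]
eef_rot: [-1.083, -2.949, 0.0]
contact_force: [0.7, 0.2, -6.7]
gripper_width: 12.6
grasp_force: 60.0
```

>>> {"api": "carry_out", "payload": {"moves": [[0,0,6,0,0,-0.01,0],[0,0,9.6,0,0,-0.013,0],[0,0,9.6,0,0,-0.013,0],[0,0,9.6,0,0,-0.013,0]]}}

```text
t: 24.38
eef_pos: [532.2, 187.9, 312.7]
eef_rot: [-1.317, -2.852, 0.001]
contact_force: [0.1, 0.4, -5.5]
gripper_width: 12.6
grasp_force: 60.0
```

Run:
```python
from h import *
np.set_printoptions(suppress=True,precision=4)
s=read_state();print(s["t"],s["eef_pos"],s["gripper_width"],s["contact_force"],s["qpos"].round(2))
print(rel(pose(533.1,188.2,313,130.4)),rel(pose(623,264.7,313,130.4)))
for n in("top","scene"):
    im,W=world(n);cv2.imwrite(f"pics/{n}5.png",im[:,:,::-1]);np.save(f"{n}5.npy",W)
im=cv2.imread("pics/scene5.png");cv2.imwrite("pics/s5.png",cv2.resize(im[110:310,250:450],(600,600)))
```

```text
24.375 [532.2071 187.8725 312.7177] 12.568458183674162 [ 0.1311  0.4052 -5.5358] [-0.98  0.32  0.75  1.63 -0.22  1.28  0.51]
(array([-0., -0.,  0.]), array([-0.0003,  0.0009, -0.0003])) (array([-0., -0.,  0.]), array([-0.0004,  0.1189, -0.0003]))
```

View pics/s5.png

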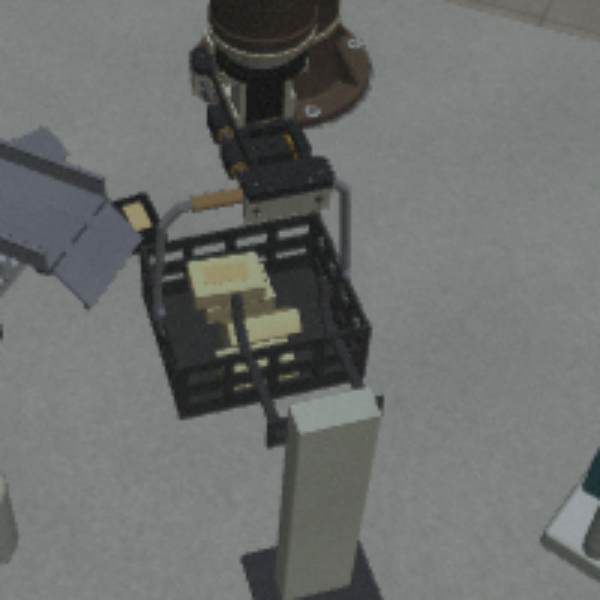

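The crop shows the basket held level in front of the hook, prongs aimed to pass between handle and rim, bars inside. Advance.

>>> {"api": "carry_out", "payload": {"moves": [[0,0,0,0,0.008,0,0],[0,0,0,0,0.022,0,0],[0,0,0,0,0.04,0,0],[0,0,0,0,0.058,0,0],[0,0,0,0,0.075,0,0]]}}

```text
t: 25.1
eef_pos: [590.8, 237.3, 312.6]
eef_rot: [1.319, 2.851, -0.0]
contact_force: [0.5, -0.7, -6.6]
gripper_width: 12.6
grasp_force: 60.0
```

>>> {"api": "carry_out", "payload": {"moves": [[0,0,0,0,0.015,0,0],[0,0,0,0,0.028,0,0],[0,0,0,0,0.038,0,0],[0,0,0,0,0.043,0,0],[0,0,0,0,0.0435,0,0]]}}

```text
t: 25.72
eef_pos: [622.9, 264.0, 312.9]
eef_rot: [-1.32, -2.851, 0.0]
contact_force: [-0.2, -0.8, -6.9]
gripper_width: 12.5
grasp_force: 60.0
```

>>> {"api": "carry_out", "payload": {"moves": [[0,0,0,0,0,0.005,0],[0,0,0,0,0,0.015,0],[0,0,0,0,0,0.026,0],[0,0,0,0,0,0.035,0],[0,0,0,0,0,0.04,0]]}}

```text
t: 26.35
eef_pos: [622.5, 264.0, 272.1]
eef_rot: [-1.32, -2.85, 0.001]
contact_force: [-0.1, 0.5, -6.4]
gripper_width: 12.6
grasp_force: 60.0
```

Run:
```python
from h import *
np.set_printoptions(suppress=True,precision=4)
s=read_state();print(s["t"],s["eef_pos"],s["gripper_width"],s["contact_force"],s["torque"])
im,W=world("scene");cv2.imwrite("pics/s6.png",cv2.resize(im[130:330,270:470],(600,600))[:,:,::-1])
```

```text
26.35 [622.4747 263.9675 272.0524] 12.626598066809597 [-0.05    0.4675 -6.3904] [-0.0108 -0.0052  0.0072]
```

>>> {"api": "carry_out", "payload": {"moves": [[0,0,0,0,0,0.005,0],[0,0,0,0,0,0.01,0],[0,0,0,0,0,0.014,0],[0,0,0,0,0,0.017,0],[0,0,0,0,0,0.019,0]]}}

```text
t: 27.02
eef_pos: [622.9, 264.0, 253.9]
eef_rot: [1.32, 2.851, 0.0]
contact_force: [-0.2, 0.7, -5.7]
gripper_width: 12.6
grasp_force: 60.0
```

>>> {"api": "carry_out", "payload": {"moves": [[0,0,0,0,0,0.001,0],[0,0,0,0,0,0.002,0],[0,0,0,0,0,0.002,0]]}}

```text
t: 27.4
eef_pos: [623.4, 264.3, 252.8]
eef_rot: [1.319, 2.85, 0.002]
contact_force: [0.9, 0.6, -0.8]
gripper_width: 12.6
grasp_force: 60.0
```

>>> {"api": "carry_out", "payload": {"moves": [[0,0,0,0,0,0.001,0],[0,0,0,0,0,0.001,0]]}}

```text
t: 27.65
eef_pos: [623.8, 264.4, 252.3]
eef_rot: [1.319, 2.849, 0.004]
contact_force: [1.7, 1.8, 5.3]
gripper_width: 12.6
grasp_force: 60.0
```

Run:
```python
from h import *
s=read_state();print(s["t"],s["eef_pos"],s["contact_force"],s["torque"])
im,W=world("scene");a=cv2.resize(im[150:300,300:420],(400,500))
im,W=world("wrist");b=cv2.resize(im[60:300,180:460],(400,343));b=np.vstack([b,np.zeros((157,400,3),np.uint8)])
cv2.imwrite("pics/s7.png",np.hstack([a,b])[:,:,::-1])
```

```text
27.65 [623.78678305 264.43410137 252.32338576] [1.73796509 1.77675587 5.25062019] [ 0.34186161 -0.30643811  0.0043726 ]
```

View pics/s7.png

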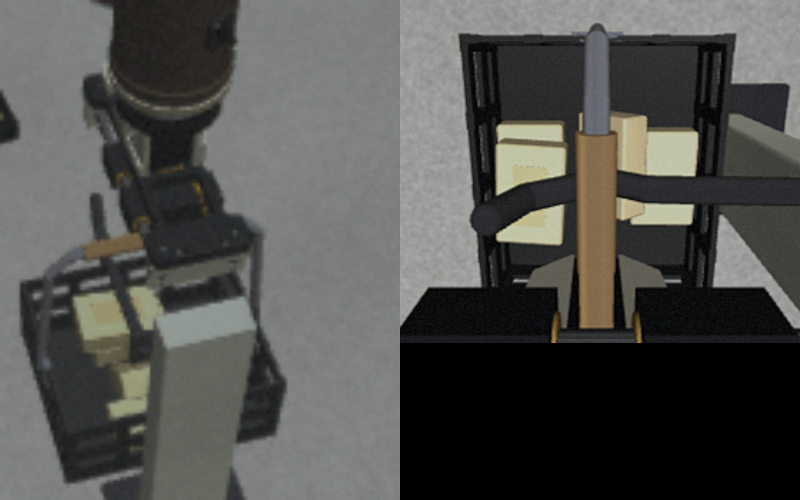

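The view shows the grip resting in the notch of the visible prong (right panel (597,180)), with the basket clear of the upright. Releasing.

>>> {"api": "carry_out", "payload": {"moves": [[0,0,0,0,0,-0.001,0.012],[0,0,0,0,0,-0.001,0.03],[0,0,0,0,0,-0.001,0.045],[0,0,0,0,0,-0.001,0.045],[0,0,0,0,0,-0.001,0.045]]}}

```text
t: 28.38
eef_pos: [622.6, 263.8, 251.9]
eef_rot: [-1.32, -2.85, 0.001]
contact_force: [0.5, -0.8, -0.1]
gripper_width: 44.0
grasp_force: 0.0
```

>>> {"api": "carry_out", "payload": {"moves": [[0,0,0,0,0,-0.01,0.045],[0,0,0,0,0,-0.03,0.045],[0,0,0,0,0,-0.06,0.045],[0,0,0,0,0,-0.09,0.045],[0,0,0,0,0,-0.1,0.045]]}}

```text
t: 29.0
eef_pos: [623.6, 263.8, 354.5]
eef_rot: [1.319, 2.849, 0.004]
contact_force: [-0.5, -0.1, -0.2]
gripper_width: 44.9
grasp_force: 0.0
```

>>> {"api": "carry_out", "payload": {"moves": [[0,0,0,0,0,0,0.045],[0,0,0,0,0,0,0.045],[0,0,0,0,0,0,0.045],[0,0,0,0,0,0,0.045],[0,0,0,0,0,0,0.045]]}}

```text
t: 29.62
eef_pos: [622.8, 264.0, 351.8]
eef_rot: [-1.32, -2.851, 0.0]
contact_force: [0.1, 0.0, 0.1]
gripper_width: 44.9
grasp_force: 0.0
```

>>> {"api": "carry_out", "payload": {"moves": [[0,0,0,0,0,0,0.045],[0,0,0,0,0,0,0.045],[0,0,0,0,0,0,0.045],[0,0,0,0,0,0,0.045],[0,0,0,0,0,0,0.045]]}}

```text
t: 30.25
eef_pos: [622.8, 264.0, 352.1]
eef_rot: [-1.32, -2.851, -0.0]
contact_force: [-0.8, -0.5, -0.2]
gripper_width: 44.7
grasp_force: 0.0
```

Run:
```python
from h import *
import h
np.set_printoptions(suppress=True,precision=1)
F=np.array([698.4,325.9]);a=np.radians(40.4);hx=np.array([np.cos(a),np.sin(a)]);hy=np.array([-hx[1],hx[0]])
for i in range(3):
    im,W=world("wrist");hsv=cv2.cvtColor(im,cv2.COLOR_RGB2HSV);Z=W[:,:,2]
    g=(Z>250)&(Z<285)&(hsv[:,:,1]>60)&(hsv[:,:,2]>40)
    n,l,st,_=cv2.connectedComponentsWithStats(g.astype(np.uint8));j=1+np.argmax(st[1:,4]);r=rect(l==j,W)
    d=np.array(r[0])-F;print("grip hook",d@hx,d@hy-4.8,np.percentile(Z[l==j],[5,50,98]),r[1:])
    u=(W[:,:,:2]-F)@hx;v=(W[:,:,:2]-F)@hy
    k=(Z>105)&(Z<150)&(u>-195)&(u<-3)&(abs(v)<130)&(hsv[:,:,2]<70);q=np.c_[u[k],v[k],Z[k]]
    f=np.linalg.lstsq(np.c_[q[:,:2],np.ones(len(q))],q[:,2],rcond=None)[0];print("rim",len(q),np.percentile(q[:,2],[5,50,95]),f)
s=read_state();print(s["t"],s["eef_pos"],s["contact_force"])
```

```text
grip hook -94.46603456831828 -4.075269555896555 [262.1 265.9 268. ] ((15.831369400024414, 121.97105407714844), 40.11554718017578)
rim 2798 [112.3 127.7 133. ] [  0.    0.  128.4]
grip hook -94.70025875533533 -4.165621170081407 [262.1 265.9 267.9] ((15.954269409179688, 121.79521942138672), 40.52022933959961)
rim 2793 [112.7 127.7 132.9] [  0.    0.  128.5]
grip hook -94.66088286971416 -4.267017346311301 [262.1 265.9 267.9] ((15.91496467590332, 121.58597564697266), 40.456844329833984)
rim 2831 [112.5 127.7 132.9] [  0.    0.  128.4]
30.4 [622.8 264.  352.1] [-0.  -0.6  0. ]
```

The basket hangs still and level: grip 95 mm out, within 5 mm of the middle, z ≈ 261.

```bash
python3 -c "
from station import *
print(sign_off())"
```

```text
the job is handed in; nothing more can be done
None
```

I folded the stop down, pushed all four bars into the basket without gripping them, hung the basket level and still on both prongs, and handed the job in at about 30 s; no verdict came back.

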